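Close the squat seal housing to its preset torque

ROBOT

A 6-joint arm with a two-finger parallel gripper is mounted at the origin on the work surface. World frame = base frame: x ahead of the robot, y to its left, z up, the work surface at z = 0. Lengths are in m, angles in rad, forces in N, time in s.
With the tool pointing down it reaches from about 0.225 to 0.725 m from the base axis. Payload 3.1 kg.
Tool frame: the origin (TCP) lies midway between the tips of the shut fingers; the grasp point (between the pads) lies 19 mm behind it (env.hold_point_z is the distance from the TCP to the grasp point, in m); x points along the fingers, z is the direction in which the jaws open and shut, and the axes are right-handed (so a half turn about x gives the same grasp; the last joint's range is limited). The gripper opens to 85 mm and grips with 20 to 120 N. Pads are 22 mm wide; open, the fingers measure 114 mm over their backs; the gripper's body (76 mm by 85 mm) begins 54 mm behind the grasp point. The pads swing forward as they close: fully open they stand 13 mm farther back than shut.
Start: joints at [1.024, 0.048, 0.099, 1.622, 0, 1.443], TCP at [0.214, 0.48, 0.231] pointing down, gripper open.
Joint ranges: [-2.91, 2.91], [-0.99, 1.94], [-1.21, 1.42], [-2.12, 2.29], [-1.49, 1.47], [-3.14, 3.14]. Speed limits (rad/s): [2.79, 2.79, 3.14, 3.14, 3.14, 3.14].

INTERFACE

Orientations are given as a unit quaternion [x, y, z, w].
In Python, from station import env, vision gives the robot as it stands. The module is installed in compiled form; this text tells all that it offers.
- The arm moves only by the tool jog_arm, never from a script. Its argument "deltas" is a list of rows, each an object with "dp": the shift along the tool's x, y, z in mm, a list of three; "turn": the turn, a rotation vector about the tool's x, y, z in degrees, a list of three; "grip": the opening, from -1 (shut) to 1 (fully open). In form: [{"dp": [x, y, z], "turn": [rx, ry, rz], "grip": grip}, ...]. A call has 1 to 10 rows; each row shifts and turns the commanded pose from where the row before left it, along the tool's axes as they then stand; what a row does not reach is not made up. A row lasts 1/10 s, in which the tool goes at most 50 mm and 8.59 degrees, less where a joint would pass 70% of its speed; a pose out of reach is approached as far as the arm can. A call is refused whole if a number of a shift passes 50 or a number of a turn 8.59, either way. A call with a gripper value outside its range is refused whole. The fingers move at their own pace and stop on an object; "squeeze" is the grip in N (left out, the last holds). Time passes only in rows, so rows that do not move let the fingers close. It gives the time, the measured TCP pose, the force and the opening at its end, in the units of the state.
- env.read_state(): the state, without advancing time (a new reading comes with each control period).
- vision.capture(name): name is "scene" or "top" or "wrist"; returns a dict with "frame" (400x640x3 uint8, red, green, blue), "K" (3x3 intrinsics, pixels), "world_to_cam" (4x4, takes a point from world to camera coordinates). Camera axes: x right, y up, looking along -z (the intrinsics and any distortion apply to the point x, -y, -z); pixel columns grow to the right and rows downward; lengths in m; the calibration is good to about 2 mm. A picture is of the moment at which its call begins. There is no depth.
- env.close_job(): hands the job in, once; it reports no verdict.
The state is a dict: "clock": time; "qpos": joint angles; "joint_vel": joint speeds; "tau": joint torques, N m; "ee_pos": TCP position; "eef_rot": TCP orientation; "wrist_force": force on the tool from outside, world axes, zero at the start; "torque": the same for the moment, N m; "gripper_width": finger opening in m.
Only numpy, scipy, OpenCV 4.12 (cv2) and the standard library are available. Lean on these libraries where they do the work, as an engineer would, in place of code of your own. Each camera call takes 0.05 s, during which the arm holds its last target.

TASK

Two aluminium seal housings with steel bar handles are bolted to the sealing desk. Turn the bar handle of the squat, wide housing clockwise (seen from above) until its screw is fully home and the torque limiter slips, then stop at once - about 15 degrees of slip is right, 25 is too much - and let go. Do not turn the handle of the tall, slim housing.

Things in the scene. Friction and masses are not known exactly. Their poses are not given: they have to be found in the camera images.
- bar_grip (a point): centre of the steel bar handle on the squat housing (bolted-down aluminium drum, 92 mm across, 44 high), on its upright turning axis, 80 mm above the desk. Bar: 64 mm long (x axis; brass dot on top at the +x end), 14 thick (y axis, the width to grip), 24 high (z up). 28 mm below this point is a brass collar 60 mm across; between them only a 22 mm stem under the bar's middle
- seal_screw (a joint): angle (rad) of the squat housing's screw, shown by a black mark on the brass collar under the bar. Grows clockwise seen from above; fully home, hard stop, at 1.2, where the mark meets the black line on the drum's top; starts 0.35 to 1.05 short of it. Turns with the bar against light friction (0.05 N m) and stays where left
- limiter (a joint): slip (rad) of the squat housing's bar on its collar, clockwise; 0 at the start, the bar's dot end then stands 90 degrees clockwise of the collar's mark. The bar carries the collar along until the screw is home; then the torque rises to 0.25 N m, the bar slips steadily on the collar, and this grows. Turning back only unscrews the screw
- tall_screw (a joint): turn (rad, clockwise) of the same kind of bar handle on the other, tall and slim housing (drum 60 mm across, 84 mm high; bar top 132 mm above the desk); 0 at the start. To be left alone
Not all that is in view belongs to the job. What is shaped like the part that bears bar_grip but green is not meant.

How it is judged:
By the outcome, as a careful person would: the job done as asked, in the order asked, and still so for the second after the job is handed in, with the robot touching nothing.
It also fails if it takes over 38 s, if anything falls off the work surface, if the arm or the gripper's body presses on something with over 40 N, if the wrist force passes 120 N, or if a joint passes its speed limit or range.

## Working session

There is one attempt and no reset: what is moved stays moved. The work goes in short steps, Python scripts to look and compute and a tool call to move; the robot and the scene stay as the last step left them, time stands still between calls to the robot, and variables do not carry over. Pictures are saved under pics/ and viewed, and the job is handed in when it is done.

Besides the shell and the picture viewer there is one more tool, called after "Request:" as a command line: name --argument value ..., lists and objects as JSON in quotes. jog_arm: Moves the arm, as the interface text tells. Its arguments: {"type":"object","properties":{"deltas":{"type":"array"},"squeeze":{"type":"number"}},"required":["deltas"]}

```bash
mkdir -p pics
cat > h.py <<'E'
import numpy as np,cv2
from station import env,vision
def cap(n,f):
    d=vision.capture(n); cv2.imwrite('pics/'+f+'.png',cv2.cvtColor(d['frame'],cv2.COLOR_RGB2BGR))
    np.savez('pics/'+f+'.npz',**{k:np.array(v) for k,v in d.items()}); return d
def ray(d,u,v,z):
    K=np.array(d['K']);M=np.array(d['world_to_cam'])
    c=np.linalg.inv(K)@[u,v,1]; r=M[:3,:3].T@np.array([c[0],-c[1],-c[2]]); o=-M[:3,:3].T@M[:3,3]
    return o+r*(z-o[2])/r[2]
def proj(d,p):
    K=np.array(d['K']);M=np.array(d['world_to_cam'])
    c=M[:3,:3]@p+M[:3,3]; q=K@np.array([c[0],-c[1],-c[2]]); return q[:2]/q[2]
E
python3 - <<'E'
from h import *
for n in ['scene','top','wrist']:
    d=cap(n,n+'0'); print(n,[k for k in d]); print(np.round(d['K'],1).tolist(), np.round(np.array(d['world_to_cam']),3).tolist())
print(env.read_state(),env.hold_point_z)
E
```

```text
scene ['frame', 'K', 'world_to_cam']
[[499.3, 0.0, 322.6], [0.0, 499.3, 197.3], [0.0, 0.0, 1.0]] [[0.348, 0.937, 0.013, -0.185], [-0.763, 0.275, 0.585, 0.298], [0.545, -0.213, 0.811, -1.458], [0.0, 0.0, 0.0, 1.0]]
top ['frame', 'K', 'world_to_cam']
[[423.1, 0.0, 312.9], [0.0, 423.1, 198.3], [0.0, 0.0, 1.0]] [[-0.003, -1.0, 0.016, 0.005], [0.991, -0.0, 0.134, -0.454], [-0.134, 0.016, 0.991, -1.069], [0.0, 0.0, 0.0, 1.0]]
wrist ['frame', 'K', 'world_to_cam']
[[347.1, 0.0, 324.2], [0.0, 347.1, 196.5], [0.0, 0.0, 1.0]] [[0.406, 0.914, -0.003, -0.523], [-0.883, 0.392, -0.258, 0.032], [-0.235, 0.107, 0.966, -0.379], [0.0, 0.0, 0.0, 1.0]]
{'clock': 0.15, 'qpos': array([ 1.02420822e+00,  4.86198611e-02,  9.79345076e-02,  1.62200269e+00,
       -1.27983368e-05,  1.44300606e+00]), 'joint_vel': array([ 0.00142128, -0.00208486,  0.00430786,  0.00039244,  0.00034524,
       -0.0001378 ]), 'tau': array([ 1.26958428e-03, -3.39260602e+01,  3.20423555e+01,  1.53923716e-02,
       -1.51992281e-04,  4.99467006e-06]), 'ee_pos': array([0.21325458, 0.47920686, 0.23035401]), 'eef_rot': array([-0.38543577,  0.59361455,  0.38484794,  0.59241295]), 'wrist_force': array([-0.45423804, -0.60273901, -1.89379421]), 'torque': array([-0.0069903 ,  0.03583099,  0.02570788]), 'gripper_width': 0.08536021936380261} 0.0187
```

View pics/top0.png

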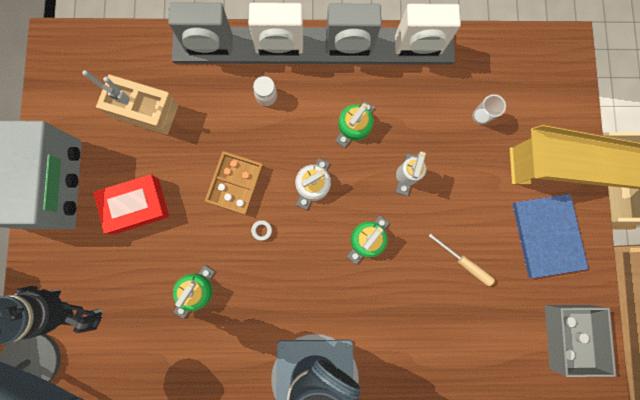

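View pics/scene0.png

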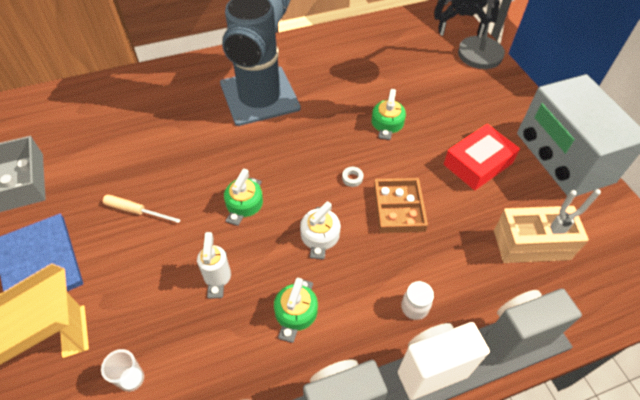

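View pics/wrist0.png

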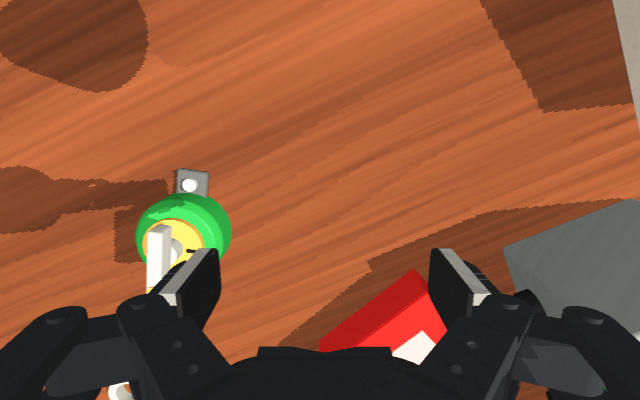

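Candidates in the top image are the green squat housings at (356,122), (369,240) and (192,292), which are decoys, the slim tall aluminium one at (411,170), and the squat aluminium one at (313,183). The last one fits the description, so I'll confirm it in enlarged crops.

Run:
```python
from h import *
a=cv2.imread('pics/top0.png')[140:225,270:355]; b=cv2.imread('pics/scene0.png')[190:270,280:360]
a=cv2.resize(a,(400,400),interpolation=cv2.INTER_CUBIC); b=cv2.resize(b,(400,400),interpolation=cv2.INTER_CUBIC)
cv2.imwrite('pics/crop0.png',np.hstack([a,b]))
for n in ['top','scene']:
    d=np.load(f'pics/{n}0.npz')
    print(n, ray(d,*((313,181) if n=='top' else (321,213)),0.092))
```

```text
top [0.4889836  0.00439507 0.092     ]
scene [0.50767145 0.0041587  0.092     ]
```

View pics/crop0.png

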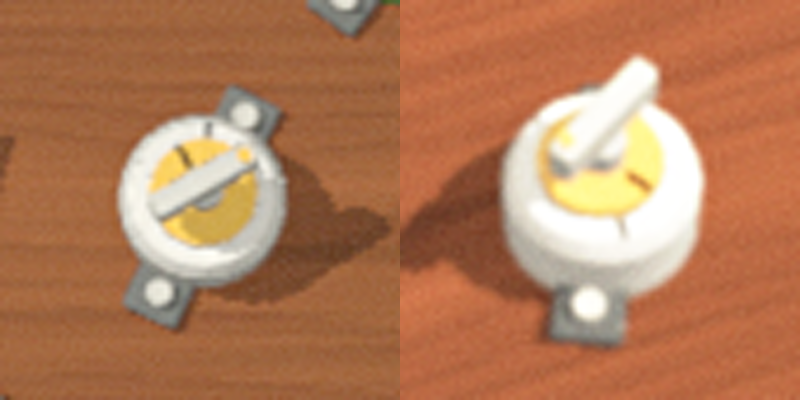

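Run:
```python
from h import *
from scipy.spatial.transform import Rotation as R
s=env.read_state(); r=R.from_quat(s['eef_rot']).as_matrix(); print(np.round(r,3))
d=np.load('pics/top0.npz'); k=85/400
f=lambda x,y,z: ray(d,270+x*k,140+y*k,z)
a=f(155,212,.092);b=f(248,157,.092);print('bar',a,b,np.linalg.norm(a-b),(a+b)/2,np.degrees(np.arctan2(*(b-a)[1::-1])))
# collar centre via ellipse extents
c=f(203,192,.052);print('collar c',c)
m=f(183,155,.052);l=f(208,128,.044)
cc=(a+b)/2
for q in (m,l): print(q,np.linalg.norm((q-cc)[:2]),np.degrees(np.arctan2(*(q-cc)[1::-1])))
o=np.load('pics/wrist0.npz')['world_to_cam'];M=o;C=-M[:3,:3].T@M[:3,3]
print('cam in tool',r.T@(C-s['ee_pos']),'look',r.T@(-M[2,:3]))
im=d['frame'];
for p in [(313,181)]: print(im[p[1],p[0]])
```

```text
[[-0.001 -0.914  0.407]
 [-0.002  0.407  0.914]
 [-1.     0.    -0.002]]
bar [0.47885931 0.02920304 0.092     ] [ 0.50815795 -0.01965278  0.092     ] 0.05696754683834036 [0.49350863 0.00477513 0.092     ] -59.04905278296792
collar c [0.49659138 0.00336669 0.052     ]
[0.51708424 0.01422918 0.052     ] 0.02540055800547494 21.851264577836723
[5.33803389e-01 3.75537857e-04 4.40000000e-02] 0.040534229415005694 -6.231172837007732
cam in tool [-0.14250564  0.06677394 -0.00045376] look [ 9.66108240e-01 -2.58136428e-01 -6.72479357e-04]
[137 136 127]
```

Request:
jog_arm --deltas '[{"dp": [0, 0, 0], "turn": [7.2, 0, 0], "grip": 1}, {"dp": [0, 0, 0], "turn": [7.2, 0, 0], "grip": 1}, {"dp": [0, 0, 0], "turn": [7.2, 0, 0], "grip": 1}, {"dp": [0, 0, 0], "turn": [7.2, 0, 0], "grip": 1}, {"dp": [0, 0, 0], "turn": [7.2, 0, 0], "grip": 1}, {"dp": [0, 0, 0], "turn": [0, 0, 0], "grip": 1}]'

```text
clock: 0.75
ee_pos: [0.2134, 0.4794, 0.2308]
eef_rot: [-0.183, 0.683, 0.183, 0.683]
wrist_force: [-0.1, 0.2, 0.1]
gripper_width: 0.0855
```

Request:
jog_arm --deltas '[{"dp": [0, -40, 0], "turn": [0, 0, 0], "grip": 1}, {"dp": [0, -40, 0], "turn": [0, 0, 0], "grip": 1}, {"dp": [0, -40, 0], "turn": [0, 0, 0], "grip": 1}, {"dp": [0, -40, 0], "turn": [0, 0, 0], "grip": 1}, {"dp": [0, -40, 0], "turn": [0, 0, 0], "grip": 1}, {"dp": [0, -40, 0], "turn": [0, 0, 0], "grip": 1}, {"dp": [0, -40, 0], "turn": [0, 0, 0], "grip": 1}, {"dp": [0, -40, 0], "turn": [0, 0, 0], "grip": 1}, {"dp": [0, -40, 0], "turn": [0, 0, 0], "grip": 1}, {"dp": [0, -40, 0], "turn": [0, 0, 0], "grip": 1}]'

```text
clock: 1.75
ee_pos: [0.414, 0.1317, 0.2313]
eef_rot: [-0.184, 0.683, 0.184, 0.683]
wrist_force: [-0.1, 0.2, -1.2]
gripper_width: 0.0857
```

Request:
jog_arm --deltas '[{"dp": [5, -40, 2], "turn": [0, 0, 0], "grip": 1}, {"dp": [5, -40, 2], "turn": [0, 0, 0], "grip": 1}, {"dp": [5, -40, 2], "turn": [0, 0, 0], "grip": 1}, {"dp": [5, -32, 2], "turn": [0, 0, 0], "grip": 1}, {"dp": [0, 0, 0], "turn": [0, 0, 0], "grip": 1}, {"dp": [0, 0, 0], "turn": [0, 0, 0], "grip": 1}]'

```text
clock: 2.35
ee_pos: [0.4962, 0.0052, 0.2107]
eef_rot: [-0.183, 0.684, 0.184, 0.682]
wrist_force: [0.1, 0.7, 0.3]
gripper_width: 0.0853
```

Run:
```python
from h import *
d=cap('wrist','wrist1'); s=env.read_state(); print(s['clock'],s['ee_pos'],s['qpos'],s['wrist_force'],s['torque'])
```

```text
2.4 [0.49602547 0.00586293 0.21110395] [-1.23752971e-01 -2.99677610e-02 -1.94908464e-02  1.58241963e+00
  4.63542668e-04  9.22092022e-01] [-0.40432684 -0.18375257  0.06905237] [ 0.0403846   0.00985152 -0.00077095]
```

View pics/wrist1.png

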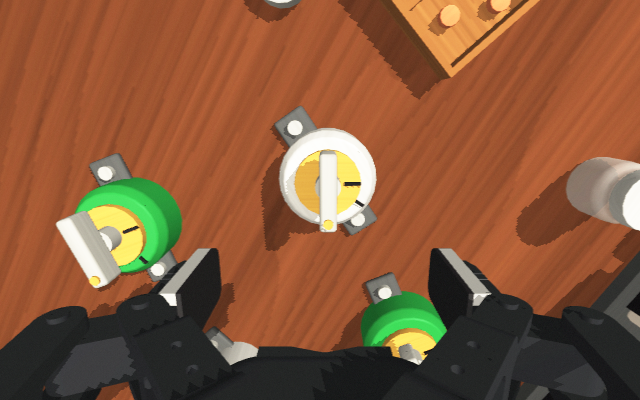

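The wrist view shows the squat aluminium housing at about (328,177). The bar runs from (328,152) to (328,230), with the dot at (328,225), the collar mark at (352,184) and the drum line at (360,203). Next I'll measure them.

Run:
```python
from h import *
d=np.load('pics/wrist1.npz'); im=cv2.imread('pics/wrist1.png')
cv2.imwrite('pics/crop1.png',cv2.resize(im[120:245,265:390],(800,600) if 0 else (600,600),interpolation=cv2.INTER_CUBIC))
```

```text
(no output)
```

View pics/crop1.png

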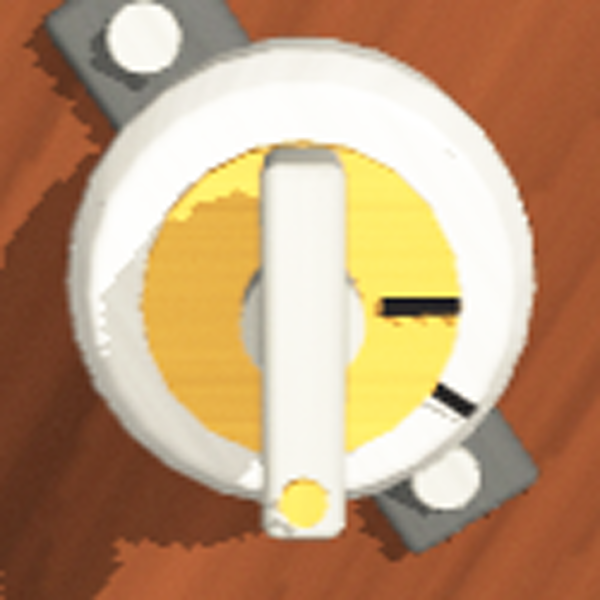

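Run:
```python
from h import *
d=np.load('pics/wrist1.npz');k=1/4.8
f=lambda x,y,z: ray(d,265+x*k-.4,120+y*k-.4,z)
a=f(304,163,.092);b=f(303,535,.092);yaw=lambda v:np.degrees(np.arctan2(v[1],v[0]))
c=(a+b)/2;print('len',np.linalg.norm(a-b),'width',np.linalg.norm(f(264,350,.092)-f(344,350,.092)),'c',c,'yaw',yaw(b-a))
l=f(143,302,.052);r=f(460,302,.052);print('collar',l,r,np.linalg.norm(l-r),(l+r)/2)
l=f(68,285,.044);r=f(535,285,.044);print('drum',np.linalg.norm(l-r),(l+r)/2)
m1,m2=f(380,306,.052),f(460,306,.052);print('mark',yaw(m2-m1),yaw((m1+m2)/2-c),np.linalg.norm(m2-c))
m1,m2=f(437,391,.044),f(472,410,.044);print('line',yaw(m2-m1),yaw((m1+m2)/2-c),np.linalg.norm((m2-c)[:2]))
from scipy.spatial.transform import Rotation as R
s=env.read_state(); r=R.from_quat(s['eef_rot']).as_matrix();print('toolz yaw',yaw(r[:,2]))
print('to bar grip, tool axes', r.T@(np.r_[c[:2],.081]-s['ee_pos']))
```

```text
len 0.06214393411846247 width 0.01294686672167982 c [0.49782491 0.004914   0.092     ] yaw -59.943721150418284
collar [ 0.47250632 -0.01001304  0.052     ] [0.52330776 0.01940445 0.052     ] 0.05870413115728089 [0.49790704 0.00469571 0.052     ]
drum 0.08853983705529415 [0.49719078 0.00602892 0.044     ]
mark 30.074023921064125 27.49123035871383 0.04961300722243234
line 0.9768618384622151 -5.896777993395483 0.04048545405147481
toolz yaw 30.077499904705665
to bar grip, tool axes [ 0.13010134 -0.00186115  0.00116399]
```

Request:
jog_arm --deltas '[{"dp": [25, -2, 1], "turn": [0, 0, 0], "grip": 0.1}, {"dp": [30, 0, 0], "turn": [0, 0, 0], "grip": 0.1}, {"dp": [30, 0, 0], "turn": [0, 0, 0], "grip": 0.1}, {"dp": [25, 0, 0], "turn": [0, 0, 0], "grip": 0.1}, {"dp": [20, 0, 0], "turn": [0, 0, 0], "grip": 0.1}, {"dp": [17, 0, 0], "turn": [0, 0, 0], "grip": 0.1}, {"dp": [0, 0, 0], "turn": [0, 0, 0], "grip": 0.1}, {"dp": [0, 0, 0], "turn": [0, 0, 0], "grip": 0.1}]' --squeeze 50

```text
clock: 3.2
ee_pos: [0.498, 0.0053, 0.0648]
eef_rot: [-0.184, 0.683, 0.184, 0.683]
wrist_force: [-0.1, -0.2, 1.0]
gripper_width: 0.0469
```

Run:
```python
from h import *
d=cap('wrist','wrist2'); s=env.read_state(); print(s['clock'],s['ee_pos'],s['gripper_width'],s['wrist_force'],s['torque'])
```

```text
3.25 [0.49881342 0.00503361 0.06560836] 0.04705016076297737 [ 1.48273117 -0.67036992  0.53736404] [ 0.03258569 -0.02486604 -0.04560372]
```

View pics/wrist2.png

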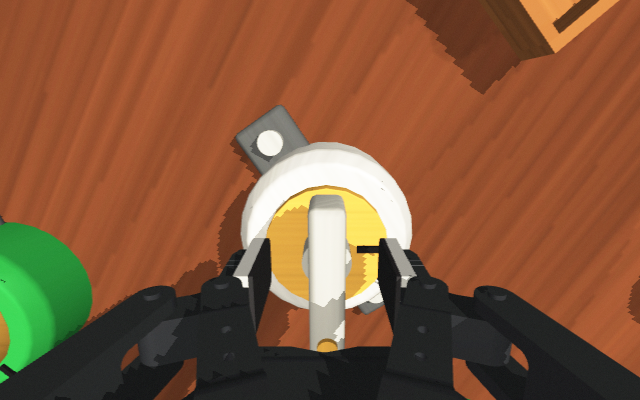

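The bar sits centred between the open fingers (bar x≈327, pads at 268 and 382). I'll close on it.

Request:
jog_arm --deltas '[{"dp": [2, 0, 0], "turn": [0, 0, 0], "grip": -1}, {"dp": [0, 0, 0], "turn": [0, 0, 0], "grip": -1}, {"dp": [0, 0, 0], "turn": [0, 0, 0], "grip": -1}, {"dp": [0, 0, 0], "turn": [0, 0, 0], "grip": -1}, {"dp": [0, 0, 0], "turn": [0, 0, 0], "grip": -1}, {"dp": [0, 0, 0], "turn": [0, 0, 0], "grip": -1}]' --squeeze 50

```text
clock: 3.85
ee_pos: [0.4995, 0.0046, 0.0638]
eef_rot: [-0.183, 0.682, 0.183, 0.684]
wrist_force: [1.2, 2.0, 5.5]
gripper_width: 0.0182
```

```bash
cat > st.py <<'E'
from h import *
from scipy.spatial.transform import Rotation as R
def st():
    s=env.read_state(); r=R.from_quat(s['eef_rot']).as_matrix(); print(round(s['clock'],2),s['ee_pos'].round(4),'w',round(s['gripper_width'],4),'F',s['wrist_force'].round(1),'T',s['torque'].round(3),'zyaw',np.degrees(np.arctan2(r[1,2],r[0,2])).round(2),'q6',s['qpos'][5].round(3))
E
python3 -c "from st import *;st()"
```

```text
3.85 [0.4995 0.0046 0.0638] w 0.0182 F [1.2 2.  5.5] T [0.305 0.027 0.004] zyaw 30.02 q6 0.921
```

Request:
jog_arm --deltas '[{"dp": [0, 0, 0], "turn": [0, 0, 0], "grip": -1}, {"dp": [0, 0, 0], "turn": [0, 0, 0], "grip": -1}, {"dp": [0, 0, 0], "turn": [0, 0, 0], "grip": -1}]'

```text
clock: 4.15
ee_pos: [0.4995, 0.0045, 0.0638]
eef_rot: [-0.183, 0.682, 0.183, 0.684]
wrist_force: [-0.4, 1.4, 6.2]
gripper_width: 0.0182
```

```bash
python3 -c "
from st import *;st();cap('wrist','wrist3')"
```

```text
4.15 [0.4995 0.0045 0.0638] w 0.0182 F [-0.4  1.4  6.2] T [ 0.283  0.031 -0.001] zyaw 30.01 q6 0.921
```

View pics/wrist3.png

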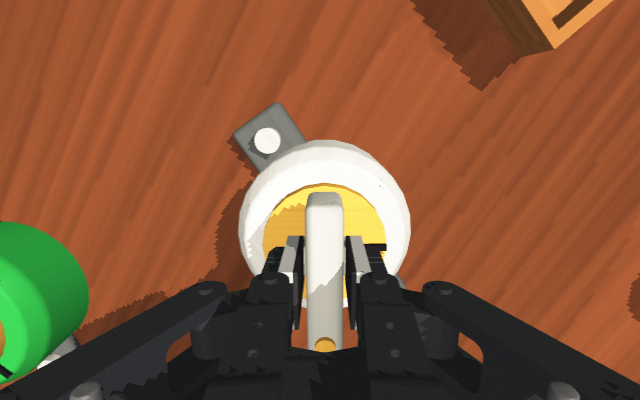

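Request:
jog_arm --deltas '[{"dp": [0, 0, 0], "turn": [0, 0, 0], "grip": -1}, {"dp": [0, 0, 0], "turn": [2, 0, 0], "grip": -1}, {"dp": [0, 0, 0], "turn": [4, 0, 0], "grip": -1}, {"dp": [0, 0, 0], "turn": [4, 0, 0], "grip": -1}]' --squeeze 70

```text
clock: 4.6
ee_pos: [0.4996, 0.0046, 0.0639]
eef_rot: [-0.122, 0.695, 0.122, 0.698]
wrist_force: [0.2, 2.5, 5.5]
gripper_width: 0.0167
```

```bash
python3 -c "
from st import *;st();cap('wrist','wrist4');cap('top','top4')
a=cv2.imread('pics/top4.png')[140:225,270:355];cv2.imwrite('pics/c4.png',np.hstack([cv2.resize(a,(400,400),interpolation=2),cv2.resize(cv2.imread('pics/wrist4.png')[100:400,170:470],(400,400))]))"
```

```text
4.6 [0.4996 0.0046 0.0639] w 0.0167 F [0.2 2.5 5.5] T [ 0.326 -0.001  0.036] zyaw 19.86 q6 1.098
```

View pics/c4.png

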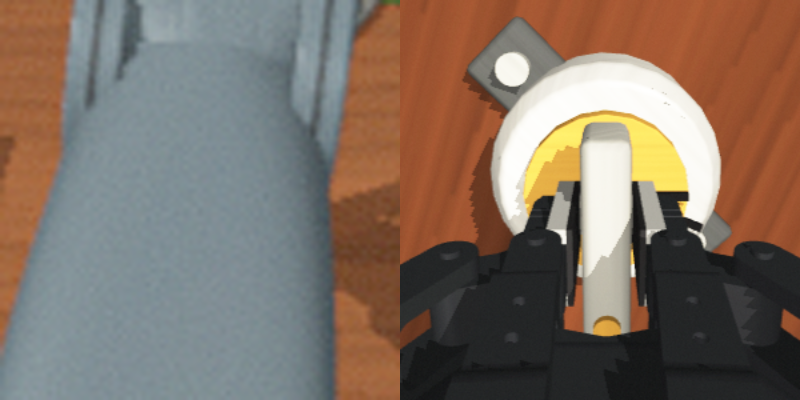

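The bar and collar mark turn with the tool, and the resisting torque is about 0.04 N m, which matches the light friction. Continuing.

Request:
jog_arm --deltas '[{"dp": [0, 0, 0], "turn": [4, 0, 0], "grip": -1}, {"dp": [0, 0, 0], "turn": [4, 0, 0], "grip": -1}, {"dp": [0, 0, 0], "turn": [4, 0, 0], "grip": -1}, {"dp": [0, 0, 0], "turn": [4, 0, 0], "grip": -1}]'

```text
clock: 5.1
ee_pos: [0.4998, 0.0046, 0.0639]
eef_rot: [-0.024, 0.705, 0.024, 0.708]
wrist_force: [0.0, 2.3, 6.3]
gripper_width: 0.0173
```

```bash
python3 -c "
from st import *;st();cap('wrist','wrist5')
cv2.imwrite('pics/c5.png',cv2.resize(cv2.imread('pics/wrist5.png')[120:320,230:430],(600,600),interpolation=2))"
```

```text
5.1 [0.4998 0.0046 0.0639] w 0.0173 F [0.  2.3 6.3] T [ 0.41  -0.143  0.041] zyaw 3.86 q6 1.378
```

View pics/c5.png

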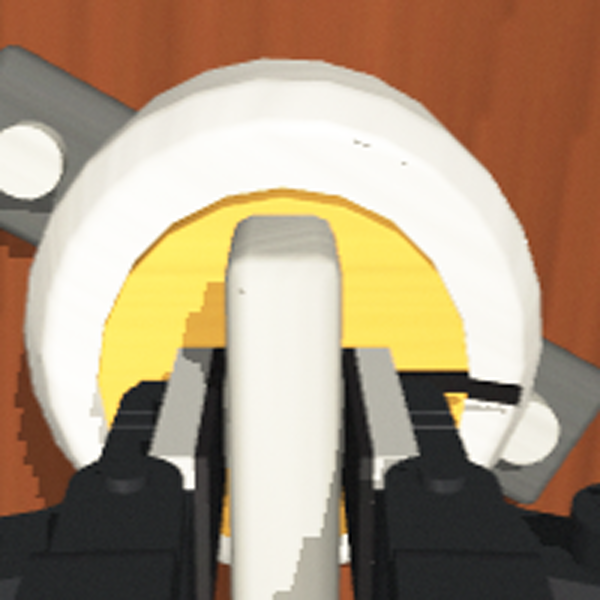

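The drum line (470–520, 388) is now just below the collar mark, so home is a few degrees away. I'll use small steps and watch the torque.

Request:
jog_arm --deltas '[{"dp": [0, 0, 0], "turn": [2, 0, 0], "grip": -1}, {"dp": [0, 0, 0], "turn": [2, 0, 0], "grip": -1}]'

```text
clock: 5.35
ee_pos: [0.4999, 0.0047, 0.0639]
eef_rot: [0.001, 0.706, -0.0, 0.708]
wrist_force: [1.3, 0.8, 5.4]
gripper_width: 0.0171
```

```bash
python3 -c "
from st import *;st()"
```

```text
5.35 [0.4999 0.0047 0.0639] w 0.0171 F [1.3 0.8 5.4] T [ 0.375 -0.126  0.094] zyaw -0.06 q6 1.446
```

Request:
jog_arm --deltas '[{"dp": [0, 0, 0], "turn": [2, 0, 0], "grip": -1}]'

```text
clock: 5.45
ee_pos: [0.4999, 0.0047, 0.0639]
eef_rot: [0.013, 0.706, -0.012, 0.708]
wrist_force: [0.9, 1.8, 5.6]
gripper_width: 0.0169
```

```bash
python3 -c "
from st import *;st()"
```

```text
5.45 [0.4999 0.0047 0.0639] w 0.0169 F [0.9 1.8 5.6] T [ 0.429 -0.16   0.028] zyaw -2.06 q6 1.481
```

Request:
jog_arm --deltas '[{"dp": [0, 0, 0], "turn": [2, 0, 0], "grip": -1}]'

```text
clock: 5.55
ee_pos: [0.4999, 0.0046, 0.0639]
eef_rot: [0.025, 0.705, -0.025, 0.708]
wrist_force: [0.5, 1.5, 4.7]
gripper_width: 0.0169
```

```bash
python3 -c "
from st import *;st()"
```

```text
5.55 [0.4999 0.0046 0.0639] w 0.0169 F [0.5 1.5 4.7] T [ 0.362 -0.215  0.074] zyaw -4.06 q6 1.516
```

Request:
jog_arm --deltas '[{"dp": [0, 0, 0], "turn": [1.5, 0, 0], "grip": -1}]'

```text
clock: 5.65
ee_pos: [0.4999, 0.0046, 0.0639]
eef_rot: [0.034, 0.705, -0.034, 0.708]
wrist_force: [1.3, 1.7, 5.2]
gripper_width: 0.0169
```

```bash
python3 -c "
from st import *;st()"
```

```text
5.65 [0.4999 0.0046 0.0639] w 0.0169 F [1.3 1.7 5.2] T [ 0.405 -0.191  0.207] zyaw -5.53 q6 1.542
```

Request:
jog_arm --deltas '[{"dp": [0, 0, 0], "turn": [1.5, 0, 0], "grip": -1}]'

```text
clock: 5.75
ee_pos: [0.5, 0.0046, 0.0639]
eef_rot: [0.043, 0.704, -0.043, 0.707]
wrist_force: [0.7, 2.2, 5.0]
gripper_width: 0.017
```

```bash
python3 -c "
from st import *;st()"
```

```text
5.75 [0.5    0.0046 0.0639] w 0.017 F [0.7 2.2 5. ] T [ 0.288 -0.159  0.232] zyaw -7.0 q6 1.567
```

Request:
jog_arm --deltas '[{"dp": [0, 0, 0], "turn": [1.5, 0, 0], "grip": -1}]'

```text
clock: 5.85
ee_pos: [0.5, 0.0046, 0.0639]
eef_rot: [0.053, 0.704, -0.052, 0.707]
wrist_force: [1.1, 1.4, 5.5]
gripper_width: 0.0171
```

```bash
python3 -c "
from st import *;st();cap('wrist','wrist6')
cv2.imwrite('pics/c6.png',cv2.resize(cv2.imread('pics/wrist6.png')[120:320,230:430],(600,600),interpolation=2))"
```

```text
5.85 [0.5    0.0046 0.0639] w 0.0171 F [1.1 1.4 5.5] T [ 0.402 -0.186  0.259] zyaw -8.5 q6 1.593
```

View pics/c6.png

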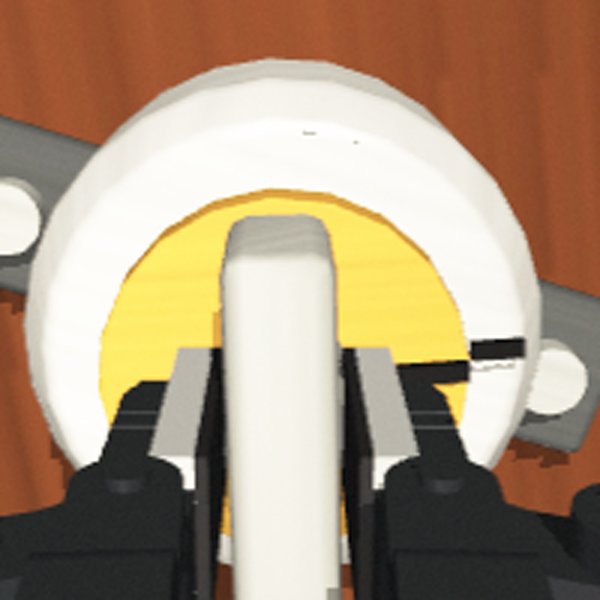

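The torque stepped from 0.07 to about 0.25 N m at tool yaw ≈ -5°, and the mark meets the line once the ~20 px parallax is allowed for. The screw is home and slip is about 3.5°. About 11° more is needed.

Request:
jog_arm --deltas '[{"dp": [0, 0, 0], "turn": [3, 0, 0], "grip": -1}, {"dp": [0, 0, 0], "turn": [3, 0, 0], "grip": -1}, {"dp": [0, 0, 0], "turn": [3, 0, 0], "grip": -1}, {"dp": [0, 0, 0], "turn": [2, 0, 0], "grip": -1}]'

```text
clock: 6.3
ee_pos: [0.5001, 0.0046, 0.0639]
eef_rot: [0.12, 0.695, -0.12, 0.698]
wrist_force: [0.8, 1.2, 5.7]
gripper_width: 0.0169
```

```bash
python3 -c "
from st import *;st();cap('wrist','wrist7')
cv2.imwrite('pics/c7.png',cv2.resize(cv2.imread('pics/wrist7.png')[120:320,230:430],(600,600),interpolation=2))"
```

```text
6.3 [0.5001 0.0046 0.0639] w 0.0169 F [0.8 1.2 5.7] T [ 0.348 -0.211  0.198] zyaw -19.54 q6 1.786
```

View pics/c7.png

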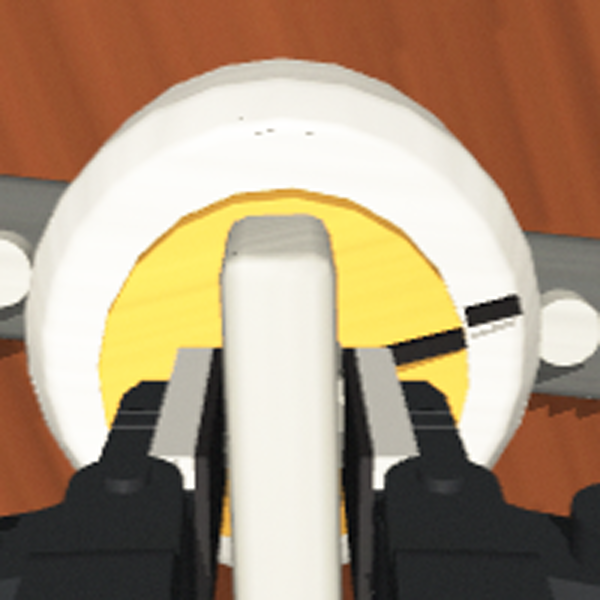

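Run:
```python
from h import *
yaw=lambda v:np.degrees(np.arctan2(v[1],v[0]))
for n,bar,mk in (('wrist5',((230,265),(229,580),(338,265),(340,580)),((400,384),(466,384))),('wrist7',((223,265),(226,580),(333,265),(338,580)),((395,358),(464,338)))):
    d=np.load(f'pics/{n}.npz'); f=lambda p,z: ray(d,230+p[0]/3-.33,120+p[1]/3-.33,z)
    e=[f(p,.092) for p in bar]; m=[f(p,.052) for p in mk]
    print(n,yaw(e[1]-e[0]),yaw(e[3]-e[2]),'mark',yaw(m[1]-m[0]))
```

```text
wrist5 -87.04596810543724 -84.9892296245981 mark 3.8117820822385124
wrist7 -109.83755251993584 -107.9338493592632 mark -2.2185649977897066
```

Slip is about 15° from both the tool yaw and the bar-to-mark angle. I'll stop, let go and retreat upward.

Request:
jog_arm --deltas '[{"dp": [0, 0, 0], "turn": [0, 0, 0], "grip": 0.1}, {"dp": [0, 0, 0], "turn": [0, 0, 0], "grip": 0.1}, {"dp": [0, 0, 0], "turn": [0, 0, 0], "grip": 0.1}, {"dp": [0, 0, 0], "turn": [0, 0, 0], "grip": 0.1}, {"dp": [0, 0, 0], "turn": [0, 0, 0], "grip": 0.1}, {"dp": [0, 0, 0], "turn": [0, 0, 0], "grip": 0.1}]'

```text
clock: 6.95
ee_pos: [0.4981, 0.0043, 0.0621]
eef_rot: [0.12, 0.697, -0.12, 0.697]
wrist_force: [0.6, -0.3, -0.3]
gripper_width: 0.047
```

Request:
jog_arm --deltas '[{"dp": [-15, 0, 0], "turn": [0, 0, 0], "grip": 0.1}, {"dp": [-25, 0, 0], "turn": [0, 0, 0], "grip": 0.1}, {"dp": [-30, 0, 0], "turn": [0, 0, 0], "grip": 0.1}, {"dp": [-30, 0, 0], "turn": [0, 0, 0], "grip": 0.1}, {"dp": [-25, 0, 0], "turn": [0, 0, 0], "grip": 0.1}, {"dp": [-20, 0, 0], "turn": [0, 0, 0], "grip": 0.1}, {"dp": [0, 0, 0], "turn": [0, 0, 0], "grip": 0.1}, {"dp": [0, 0, 0], "turn": [0, 0, 0], "grip": 0.1}]'

```text
clock: 7.75
ee_pos: [0.4985, 0.0043, 0.2071]
eef_rot: [0.12, 0.697, -0.12, 0.697]
wrist_force: [0.4, 0.9, -0.8]
gripper_width: 0.0469
```

```bash
python3 -c "
from st import *;st();cap('wrist','wrist8')
cv2.imwrite('pics/c8.png',cv2.resize(cv2.imread('pics/wrist8.png')[120:245,265:390],(600,600),interpolation=2))"
```

```text
7.75 [0.4985 0.0043 0.2071] w 0.0469 F [ 0.4  0.9 -0.8] T [0.042 0.021 0.024] zyaw -19.5 q6 1.785
```

View pics/c8.png

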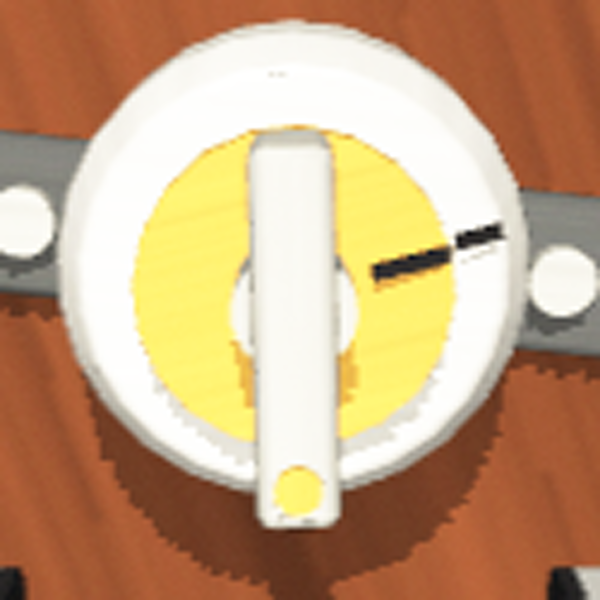

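Run:
```python
from h import *
yaw=lambda v:np.degrees(np.arctan2(v[1],v[0]))
d=np.load('pics/wrist8.npz');f=lambda x,y,z: ray(d,265+x/4.8-.4,120+y/4.8-.4,z)
print('bar',yaw(f(259,515,.092)-f(251,155,.092)),yaw(f(340,515,.092)-f(330,155,.092)))
a,b=f(374,271,.052),f(449,254,.052);print('mark',yaw(b-a))
a,b=f(456,241,.044),f(502,229,.044);print('line',yaw(b-a))
```

```text
bar -108.50621555590226 -107.48574276317623
mark -6.422366557583606
line -4.548596280630808
```

Run:
```python
from st import *
cap('scene','scene9'); a=cv2.imread('pics/scene0.png');b=cv2.imread('pics/scene9.png')
c=lambda i:cv2.resize(i[225:305,175:255],(400,400),interpolation=2)
cv2.imwrite('pics/c9.png',np.hstack([c(a),c(b)])); st()
```

```text
7.85 [0.4975 0.0045 0.2055] w 0.047 F [ 0.2 -0.7 -0.6] T [-0.05  -0.034 -0.013] zyaw -19.5 q6 1.785
```

View pics/c9.png

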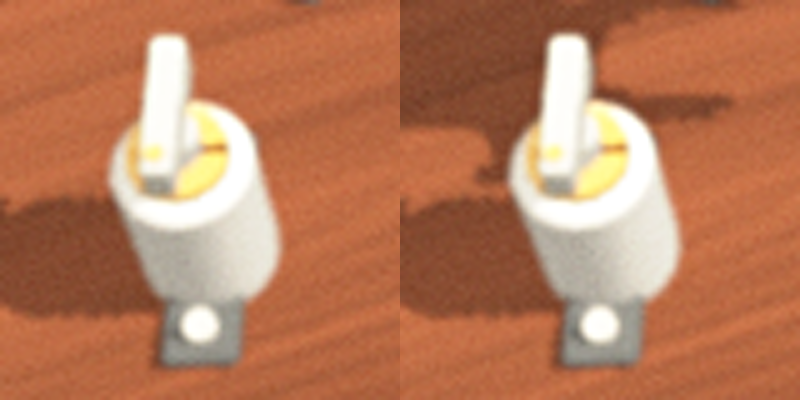

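The tall housing's bar has not moved: the before and after crops show the same bar and mark. Handing in.

```bash
python3 -c "
from station import env;print(env.close_job())"
```

```text
the job is handed in; nothing more can be done
None
```

I turned the squat aluminium housing's bar about 48° clockwise, let go, backed off about 145 mm above it, and handed the job in at about 7.9 s. No verdict was reported.

- **Screw home:** the resisting torque rose from about 0.05 to about 0.25 N m after roughly 34–35° of turn. In the last picture the collar mark meets the drum line, with their directions measured at -6.4° and -4.5°.
- **Slip:** the estimates did not fully agree. They were about 14.7° from the tool's turn and 12–14° from the last picture. A rougher picture reading while still gripping gave 16.7°. I take it as about 14°, clearly under 25°, and left it rather than grip again.
- **Other checks:** the tall housing's bar looks the same in before and after pictures, and the robot was touching nothing at hand-in. The largest contact force I read was about 6 N.
- **Finger opening:** it read 17–18 mm on the 14 mm bar, which I put down to give in the fingers. The bar lagged the tool by only about 1.5°.

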